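# Turn the inspection mirror to show the marked weight

## Task

One of the clip-on weights in the slotted stand has a round stud on its face. Take the viewer's spring-loaded mirror by the tab on top with a light grip and turn it until the camera on the viewer sees that stud reflected in the middle of the mirror, then hold the mirror still at that angle for about three seconds and finish while still holding it, since it swings back when let go. Leave the weights and everything else on the shelf where they are.

Things in the scene. Friction and masses are not known exactly. Their poses are not given: they have to be found in the camera images.
- mirror: Upright mirror, glass 44 wide x 48 mm tall, centred 66 mm up. Turns about the upright axis through its origin (on the table, in the plane of the glass). x points level out of the reflecting face, z up. At rest a spring (0.02 N m, 0.1 at the far end) holds it at a stop, facing the lens; it turns only clockwise seen from above, up to 1.45 rad, springs back if let go.
- grip_tab (a point): Grip point on the mirror's axis, 145 mm above the table, inside the mirror's grip tab: upright aluminium, 10 mm thick (mirror's x), 36 mm wide (mirror's y), from 114 to 164 mm above the table, clear all round and above. Delicate: grip with 20 to 30 N on a pad; the summed force of the fingers on the mirror must stay below 90 N.
- pointer: Flat steel needle 82 mm long under the mirror, 22 mm above the table, geared to turn twice as far about the mirror's axis as the mirror. Its x axis (from its origin, on the table at the mirror's axis, along the needle to the tip) thus always points along the camera's line of sight as reflected by the mirror; at rest it points at the camera. z up. Not to be handled.
- lens (a point): Front of the lens of the small black inspection camera (34 mm cube) on the viewer, 66 mm above the table and 166 mm level from the mirror's axis. The camera looks level and straight at the mirror's axis and cannot move.
- viewer: The viewer's fixed aluminium base bar, 60 x 270 x 10 mm, lying on the table; origin under the mirror's axis, z up, bar from 43 mm on its +y side to 227 mm on its -y side, the camera at its -y end (top 83 mm above the table). Place and yaw vary.
- marker (a point): The marker: centre of the front of the round steel stud, 22 mm across and standing 12 mm proud, on the face of the marked weight, 65 mm above the table.
- stand: Fixed slotted grey steel stand, 80 x 256 mm, 46 mm high at its back rail, origin under its centre, z up, x the way the weights' faces look (towards the viewer). Five pockets in a row along y, 48.4 mm apart, the middle one at the origin. Place and yaw vary.
- scraper: Bystander: flat dull zinc weight scraper, 22 mm wide, 170 mm long, 10 mm high, lying on the table; origin under its handle's centre.
- cap_tray: Bystander: green plastic valve cap tray 100 x 140 x 28 mm; origin under its centre.
- cone: Bystander: heavy chrome hub centering cone, 96 mm across, 70 mm high; origin under its centre.
- hammer: Bystander: weight hammer 240 mm long, lying; origin under its middle.
- weight_0: Bystander: plain-faced weight. Clip-on lead weight, 26 mm wide, 13 mm thick, 56 mm tall, loose and upright in any of the stand's pockets; origin under its centre, 10 mm above the table, x out of its face, z up.
- weight_1: Bystander: plain-faced weight. Clip-on lead weight, 28 mm wide, 13 mm thick, 66 mm tall, loose and upright in any of the stand's pockets; origin under its centre, 10 mm above the table, x out of its face, z up.
- weight_marked: The marked weight: the only one with a round stud on its face. Clip-on lead weight, 32 mm wide, 13 mm thick, 76 mm tall, loose and upright in any of the stand's pockets; origin under its centre, 10 mm above the table, x out of its face, z up.
- weight_3: Bystander: plain-faced weight. Clip-on lead weight, 35 mm wide, 13 mm thick, 86 mm tall, loose and upright in any of the stand's pockets; origin under its centre, 10 mm above the table, x out of its face, z up.
- weight_4: Bystander: plain-faced weight. Clip-on lead weight, 38 mm wide, 13 mm thick, 96 mm tall, loose and upright in any of the stand's pockets; origin under its centre, 10 mm above the table, x out of its face, z up.
There are look-alikes about, which are no part of the job. Leave any orange look-alike of the weight_marked alone.

How it is judged:
By the outcome, as a careful person would: the job done as asked, in the order asked, and still so for the second after the job is handed in, while the arm keeps its last pose, push and grip.
It also fails if it takes over 32 s, if anything falls off the work surface, if the arm or the gripper's body presses on something with over 40 N, if the wrist force passes 120 N, or if a joint passes its speed limit or range.

## Robot

A 6-joint arm with a two-finger parallel gripper is mounted at the origin on the work surface. World frame = base frame: x ahead of the robot, y to its left, z up, the work surface at z = 0. Lengths are in m, angles in rad, forces in N, time in s.
With the tool pointing down it reaches from about 0.325 to 0.9 m from the base axis. Payload 6.1 kg.
Tool frame: the origin (TCP) lies midway between the tips of the shut fingers; the grasp point (between the pads) lies 19 mm behind it; z points along the fingers, y is the line along which they close (so a half turn about z gives the same grasp; the last joint's range is limited). The gripper opens to 87 mm and grips with 3 to 60 N. Pads are 19 mm wide; open, the fingers measure 117 mm over their backs; the gripper's body (75 mm by 190 mm) begins 51 mm behind the grasp point.
Start: joints at [0.991, 0.22, 1.526, -0, 1.395, -0.126], TCP at [0.274, 0.562, 0.223] pointing down, gripper open.
Joint ranges: [-2.98, 2.98], [-0.91, 2.08], [0.09, 2.57], [-1.24, 4.39], [0.2, 2.65], [-2.68, 2.68]. Speed limits (rad/s): [2.57, 2.57, 3.01, 3.14, 3.14, 3.14].

## Interface

Orientations are given as a unit quaternion [x, y, z, w].
In Python, from station import sensors, eyes, workorder gives the robot as it stands. The module is installed in compiled form; this text tells all that it offers.
- The arm moves only by the tool apply_moves, never from a script. Its argument "plan" is a list of rows, each a list of 5 numbers: the finger opening in cm, from 0 to 8.7, then the shift along the world's x, y, z in cm, then the turn about the world's z in degrees. A call has 1 to 5 rows; each row is the pose to reach, as a shift and turn from the pose commanded when the call began; what a row does not reach only later rows make up. A row lasts 1/12 s, in which the tool goes at most 41.7 mm and 7.16 degrees, less where a joint would pass 70% of its speed; a pose out of reach is approached as far as the arm can. A call with a gripper value outside its range is refused whole. The fingers move at their own pace and stop on an object; "newtons" is the grip in N (left out, the last holds). Time passes only in rows, so rows that repeat a pose let the fingers close. It gives the time, the measured TCP pose, the force, the opening and the grip force at its end, in the units of the state.
- sensors.state(): the state, without advancing time (a new reading comes with each control period).
- eyes.get_image(name): name is "scene" or "top"; returns the picture (384x512x3 uint8, red, green, blue); there is no depth.
- eyes.calibration(name): a dict with "intrinsics" (3x3 intrinsics, pixels), "view" (4x4, takes a point from world to camera coordinates). Camera axes: x right, y down, z forward; pixel columns grow to the right and rows downward; lengths in m; the calibration is good to about 2 mm. A picture is of the moment at which its call begins. calibration takes no time and is no camera call.
- workorder.finish_job(): hands the job in; it is judged then, once.
The state is a dict: "time_s": time; "joints": joint angles; "qvel": joint speeds; "joint_efforts": joint torques, N m; "ee_pos": TCP position; "tcp_rot": TCP orientation; "ft_force": force on the tool from outside, world axes, zero at the start; "wrist_torque": the same for the moment, N m; "grip_width": finger opening in m; "grasp_force": force on a finger pad.
Only numpy, scipy, OpenCV 4.12 (cv2) and the standard library are available. Lean on these libraries where they do the work, as an engineer would, in place of code of your own. Each camera call takes 0.05 s, during which the arm holds its last target. There are 200 camera calls.

## Working session

There is one attempt and no reset: what is moved stays moved. The work goes in short steps, Python scripts to look and compute and a tool call to move; the robot and the scene stay as the last step left them, time stands still between calls to the robot, and variables do not carry over. Pictures are saved under pics/ and viewed, at most 10 in all, crops included, and the job is handed in when it is done.

Besides the shell and the picture viewer there is one more tool, called after "Call:" as name(argument=value, ...) on one line, values as JSON. apply_moves: Moves the arm, as the interface text tells. Its arguments: {"type":"object","properties":{"plan":{"type":"array"},"newtons":{"type":"number"}},"required":["plan"]}

```bash
mkdir -p pics; python3 - <<'E'
from station import sensors, eyes
import cv2,numpy as np
np.set_printoptions(precision=4,suppress=True)
for n in("scene","top"):
    im=eyes.get_image(n); cv2.imwrite(f"pics/{n}0.png",im[:,:,::-1])
    c=eyes.calibration(n); print(n,c["intrinsics"],c["view"])
s=sensors.state(); print(s)
E
```

```text
scene [[354.5072   0.     255.3993]
 [  0.     354.5072 193.9094]
 [  0.       0.       1.    ]] [[ 0.6835  0.7296 -0.02   -0.3868]
 [ 0.4771 -0.4673 -0.7443 -0.1849]
 [-0.5524  0.4993 -0.6675  1.2675]
 [ 0.      0.      0.      1.    ]]
top [[354.8825   0.     254.2056]
 [  0.     354.8825 186.7878]
 [  0.       0.       1.    ]] [[ 0.0147 -0.9999 -0.003   0.0116]
 [-0.9902 -0.0141 -0.1393  0.5865]
 [ 0.1392  0.005  -0.9902  1.0136]
 [ 0.      0.      0.      1.    ]]
{'time_s': 0.1, 'joints': array([ 0.9909,  0.2211,  1.5275, -0.    ,  1.3947, -0.1261]), 'qvel': array([-0.001 , -0.004 , -0.0034,  0.0003,  0.0001, -0.0028]), 'joint_efforts': array([  0.0006, -49.5944, -38.852 ,   0.0701,   0.0515,  -0.0001]), 'ee_pos': array([0.2737, 0.5613, 0.2216]), 'tcp_rot': array([ 0.225 ,  0.9744, -0.0008, -0.0003]), 'ft_force': array([-0.3034,  0.2989, -0.1129]), 'wrist_torque': array([ 0.0486,  0.0375, -0.054 ]), 'grasp_force': 0.0, 'grip_width': 0.08729997167946901}
```

View pics/scene0.png

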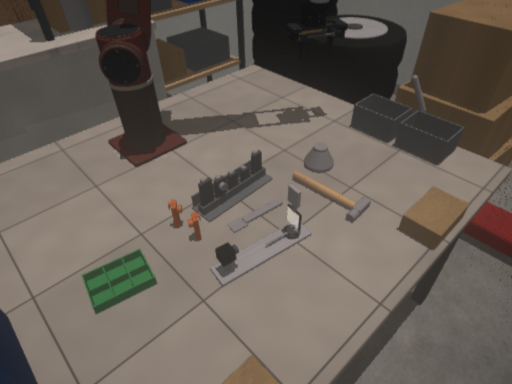

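View pics/top0.png

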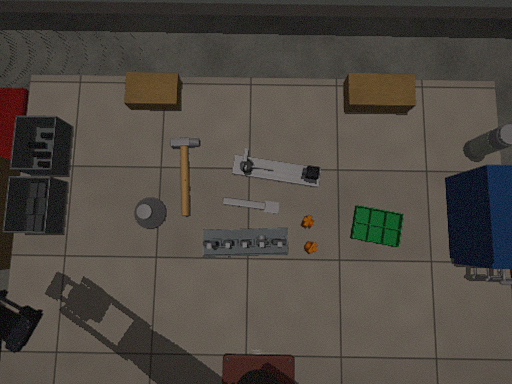

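The scene view shows the mirror at (293,220) with its tab at (294,196), the camera at (227,254) and the stand at about (232,188). The two orange look-alikes are at (175,213) and (196,228). In the top view, the mirror is at (247,163), the camera at (313,172) and the stand at (245,242). Next I'll zoom in on both.

```bash
python3 - <<'E'
import cv2,numpy as np
a=cv2.imread("pics/scene0.png")[145:280,185:315]; b=cv2.imread("pics/top0.png")[140:265,195:330]
f=lambda i:cv2.convertScaleAbs(cv2.resize(i,None,fx=4.4,fy=4.4,interpolation=cv2.INTER_CUBIC),alpha=1.6,beta=10)
cv2.imwrite("pics/sc1.png",f(a));cv2.imwrite("pics/tc1.png",f(b))
E
```

```text
(no output)
```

View pics/sc1.png

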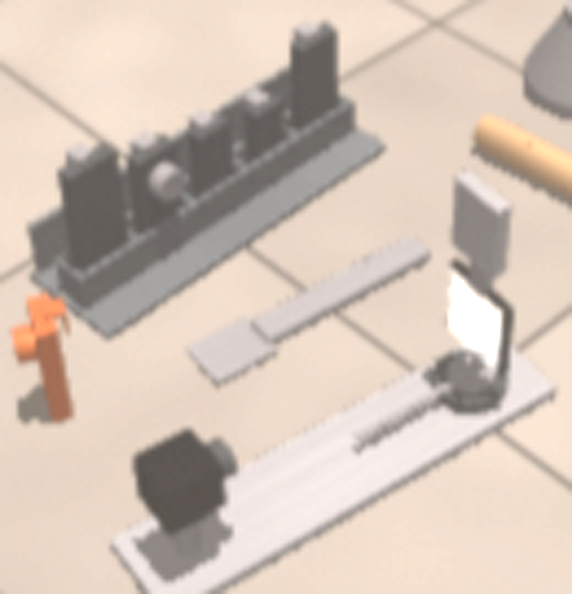

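View pics/tc1.png

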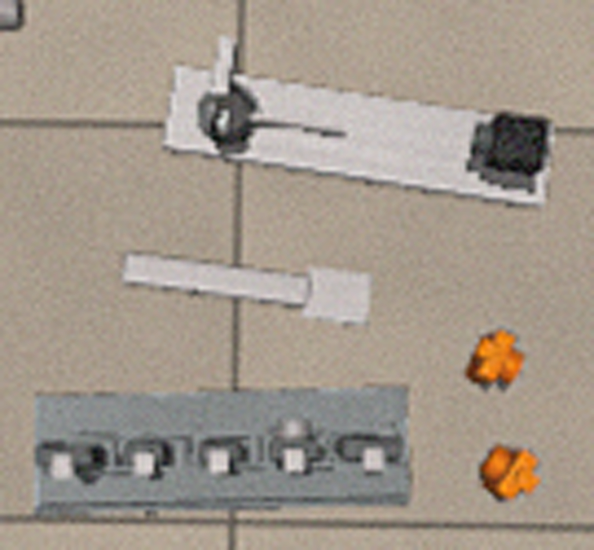

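The stud can only be one of these: the plain weights in the stand, the round stud at scene (223,186) and top (261,238), or the orange look-alikes at scene (175,213) and (196,228). The close crop shows the stud on the grey weight in the second pocket from the camera end, so I choose that one. Next I'll measure.

```bash
cat > h.py <<'E'
import numpy as np,cv2
from station import eyes,sensors
from scipy.optimize import least_squares
np.set_printoptions(precision=4,suppress=True)
C={n:(np.array(eyes.calibration(n)["intrinsics"]),np.array(eyes.calibration(n)["view"])) for n in("scene","top")}
def proj(n,X):
    K,V=C[n]; X=np.atleast_2d(X); p=(X@V[:3,:3].T+V[:3,3])@K.T; return p[:,:2]/p[:,2:]
def ray(n,p):
    K,V=C[n]; R=V[:3,:3]; return -R.T@V[:3,3], R.T@np.linalg.solve(K,[p[0],p[1],1])
def onz(n,p,z):
    o,d=ray(n,p); return o+d*(z-o[2])/d[2]
def tri(ps,pt):
    r=lambda X:np.r_[proj("scene",X)[0]-ps,proj("top",X)[0]-pt]
    s=least_squares(r,onz("top",pt,.05)); return s.x,np.abs(s.fun).max()
def crop(n,c):  # zoom-crop pixel -> picture pixel
    o=np.array([185,145]) if n=="scene" else np.array([195,140])
    return o+(np.array(c)+.5)/4.4-.5
E
python3 - <<'E'
from h import *
S=lambda *c:crop("scene",c); T=lambda *c:crop("top",c)
for n,a,b in [("stud",(168,182),(293,428)),("lensbox top c",(180,455),(519,143))]: print(n,tri(S(*a),T(*b)))
# bar corners top view, plane z=.01
import itertools
bt=[T(176,66),T(163,148),T(545,206)]; bs=[S(113,545),S(553,390)]
for p in bt: print("bar top",onz("top",p,.01))
for p in bs: print("bar scene",onz("scene",p,.01))
# masks: bar
for n,roi in(("top",(228,145,330,195)),("scene",(205,215,320,285))):
    im=cv2.imread(f"pics/{n}0.png").astype(int); x0,y0,x1,y1=roi; c=im[y0:y1,x0:x1]
    sat=c.max(2)-c.min(2); m=((sat<12)&(c.min(2)>90)).astype(np.uint8)
    k,l,st,ce=cv2.connectedComponentsWithStats(m); i=1+st[1:,4].argmax()
    pts=np.argwhere(l==i)[:,::-1]+[x0,y0]; print(n,st[i],np.median(c[l==i],axis=0))
    w=np.array([onz(n,p,.01)[:2] for p in pts]).astype(np.float32); print(cv2.minAreaRect(w), cv2.fitLine(w,cv2.DIST_HUBER,0,.01,.01).ravel())
# tab: scene top corners & top-view ends
print("tab top mid",tri(S(483,187),T(226,38)))
print("tab scene at z.164",onz("scene",S(459,172),.164),onz("scene",S(508,208),.164)); print("tab top",onz("top",T(226,38),.164))
print("pointer tip/hub top",onz("top",T(345,133),.022),onz("scene",S(357,446),.022))
print("stand front corners",[onz("top",T(*p),.0) for p in((36,396),(407,386))],[onz("scene",S(*p),.0) for p in((108,337),(385,148))])
E
```

```text
stud (array([ 0.4389, -0.0024,  0.064 ]), np.float64(0.12796490145740336))
lensbox top c (array([ 0.6259, -0.1464,  0.0818]), np.float64(0.24126177148616534))
bar top [0.6905 0.0824 0.01  ]
bar top [0.6317 0.0902 0.01  ]
bar top [ 0.5945 -0.1764  0.01  ]
bar scene [ 0.5996 -0.1779  0.01  ]
bar scene [0.6919 0.0769 0.01  ]
top [ 20  12  72  30 982] [114. 115. 119.]
((0.6401609182357788, -0.06720973551273346), (0.2261645793914795, 0.05805092304944992), 81.80815887451172) [ 0.2431  0.97    0.65   -0.0167]
scene [   6    9  100   61 1554] [136. 138. 145.]
((0.6453031897544861, -0.04986487329006195), (0.2680824100971222, 0.062433283776044846), 81.80223083496094) [ 0.1545  0.988   0.6497 -0.0668]
tab top mid (array([0.6653, 0.0383, 0.1756]), np.float64(1.8455903364833262))
tab scene at z.164 [0.6374 0.0449 0.164 ] [0.6747 0.0418 0.164 ]
tab top [0.6723 0.0429 0.164 ]
pointer tip/hub top [ 0.6419 -0.0364  0.022 ] [ 0.6492 -0.0424  0.022 ]
stand front corners [array([0.4584, 0.1745, 0.    ]), array([ 0.469 , -0.0816,  0.    ])] [array([ 0.466 , -0.0798, -0.    ]), array([0.4561, 0.1742, 0.    ])]
```

Call:
apply_moves(plan=[[5, 2.4, -3.2, 0, 2], [5, 4.8, -6.4, 0, 4], [5, 7.2, -9.6, 0, 6], [5, 9.6, -12.8, 0, 8], [5, 12, -16, 0, 10]], newtons=25)

```text
time_s: 0.52
ee_pos: [0.3944, 0.4001, 0.2221]
tcp_rot: [0.138, 0.99, -0.0, -0.0]
ft_force: [0.8, 0.0, 0.1]
grip_width: 0.0616
grasp_force: 0.0
```

Call:
apply_moves(plan=[[5, 2.4, -3.2, 0, 2], [5, 4.8, -6.4, 0, 4], [5, 7.2, -9.6, 0, 6], [5, 9.6, -12.8, 0, 8], [5, 12, -16, 0, 8]])

```text
time_s: 0.93
ee_pos: [0.5146, 0.2399, 0.2222]
tcp_rot: [0.069, 0.998, -0.0, -0.0]
ft_force: [0.8, 0.7, 0.2]
grip_width: 0.0502
grasp_force: 0.0
```

Call:
apply_moves(plan=[[5, 2.4, -3.2, 0, 0], [5, 4.8, -6.4, 0, 0], [5, 7.2, -9.6, 0, 0], [5, 9.6, -12.8, 0, 0], [5, 9.6, -12.8, 0, 0]])

```text
time_s: 1.35
ee_pos: [0.6131, 0.1073, 0.2218]
tcp_rot: [0.073, 0.997, -0.001, 0.001]
ft_force: [-1.6, -0.1, 0.3]
grip_width: 0.0499
grasp_force: 0.0
```

Call:
apply_moves(plan=[[5, 1.5, -2.2, 0, 0], [5, 3, -4.4, 0, 0], [5, 4.4, -6.5, 0, 0], [5, 4.4, -6.5, 0, 0], [5, 4.4, -6.5, 0, 0]])

```text
time_s: 1.77
ee_pos: [0.654, 0.0477, 0.2216]
tcp_rot: [0.071, 0.997, 0.0, -0.001]
ft_force: [-0.3, 0.2, 0.5]
grip_width: 0.0504
grasp_force: 0.0
```

```bash
python3 - <<'E'
from h import *
f=lambda i:cv2.convertScaleAbs(cv2.resize(i,None,fx=4.4,fy=4.4,interpolation=cv2.INTER_CUBIC),alpha=1.6,beta=10)
a=eyes.get_image("scene")[:,:,::-1]; b=eyes.get_image("top")[:,:,::-1]
cv2.imwrite("pics/s2.png",a);cv2.imwrite("pics/t2.png",b)
cv2.imwrite("pics/pair2.png",np.hstack([f(a[140:270,225:315]),f(b[140:270,200:290])]))
print(sensors.state()["ee_pos"],sensors.state()["tcp_rot"])
E
```

```text
[0.6534 0.0493 0.2219] [ 0.0698  0.9976  0.0002 -0.0007]
```

View pics/pair2.png

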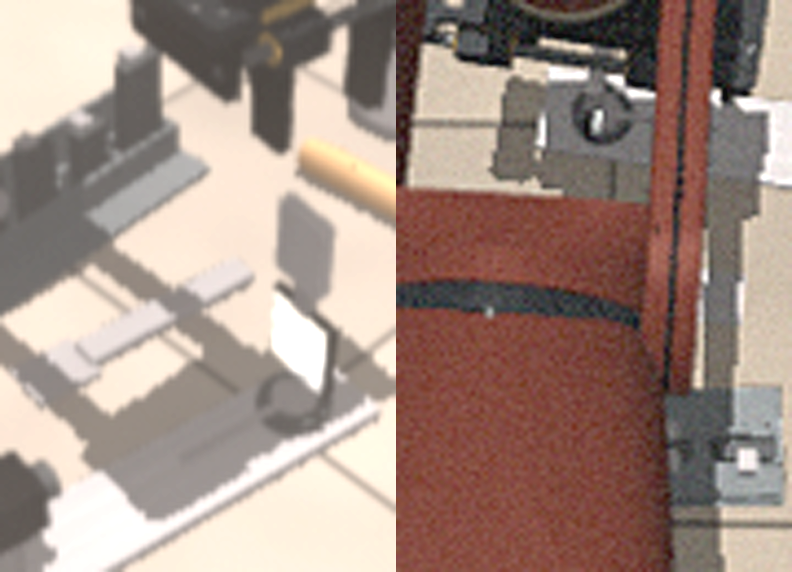

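The fingers straddle the tab, which is at about (305,250) in the left half. The path down is clear, so I'll shift slightly and descend.

Call:
apply_moves(plan=[[5, 0.3, -0.6, 0, 0.2], [5, 0.3, -0.6, -3, 0.2], [5, 0.3, -0.6, -6, 0.2], [5, 0.3, -0.6, -9.6, 0.2], [5, 0.3, -0.6, -9.6, 0.2]])

```text
time_s: 2.28
ee_pos: [0.6514, 0.0437, 0.1183]
tcp_rot: [0.067, 0.998, -0.0, -0.006]
ft_force: [-2.0, 0.1, -1.7]
grip_width: 0.0499
grasp_force: 0.0
```

```bash
python3 - <<'E'
from h import *
f=lambda i:cv2.convertScaleAbs(cv2.resize(i,None,fx=6,fy=6,interpolation=cv2.INTER_CUBIC),alpha=1.8,beta=15)
a=eyes.get_image("scene")[:,:,::-1]; cv2.imwrite("pics/s3.png",a)
cv2.imwrite("pics/c3.png",f(a[160:250,230:340]))
S=lambda *c:crop("scene",c); T=lambda *c:crop("top",c)
print("hub",tri(S(467,385),T(228,118)))
s=sensors.state();print(s["ee_pos"],s["tcp_rot"],s["ft_force"])
E
```

```text
hub (array([0.6536, 0.0448, 0.0088]), np.float64(0.13641821643284402))
[0.6531 0.0435 0.1219] [ 0.0674  0.9977 -0.0001 -0.0048] [-0.8671 -0.0473  0.1396]
```

View pics/c3.png

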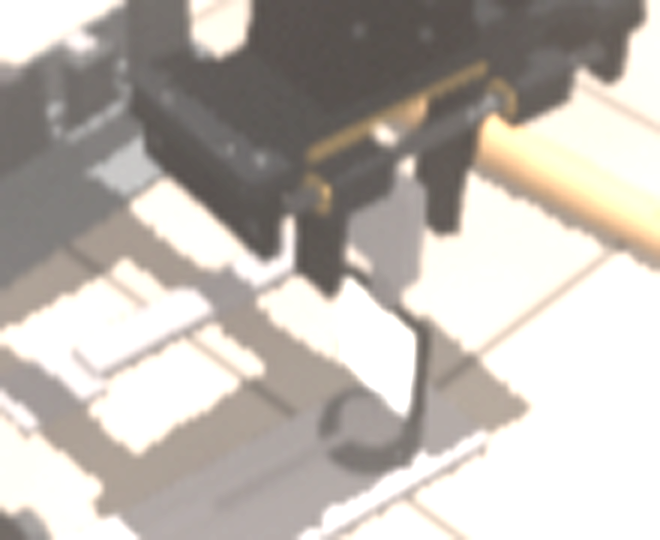

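The tab sits between the open fingers in this crop, between (330,250) and (440,200). Now I'll close gradually.

Call:
apply_moves(plan=[[1.8, 0, 0, 0, 0], [1.8, 0, 0, 0, 0], [1.8, 0, 0, 0, 0], [1.8, 0, 0, 0, 0], [1.8, 0, 0, 0, 0]], newtons=22)

```text
time_s: 2.75
ee_pos: [0.658, 0.0427, 0.1285]
tcp_rot: [0.068, 0.998, 0.0, 0.001]
ft_force: [-0.7, 0.3, 0.6]
grip_width: 0.0243
grasp_force: 0.0
```

Call:
apply_moves(plan=[[1.4, 0, 0, 0, 0], [1.2, 0, 0, 0, 0], [1.2, 0, 0, 0, 0]])

```text
time_s: 3.0
ee_pos: [0.657, 0.0427, 0.1267]
tcp_rot: [0.068, 0.998, -0.0, 0.0]
ft_force: [0.1, 0.5, -1.0]
grip_width: 0.0135
grasp_force: 0.0
```

Call:
apply_moves(plan=[[0.8, 0, 0, 0, 0], [0.6, 0, 0, 0, 0], [0.4, 0, 0, 0, 0], [0.2, 0, 0, 0, 0], [0.2, 0, 0, 0, 0]], newtons=24)

```text
time_s: 3.42
ee_pos: [0.657, 0.0431, 0.1265]
tcp_rot: [0.068, 0.998, 0.0, -0.0]
ft_force: [1.3, 2.7, 0.2]
grip_width: 0.0098
grasp_force: 24.0
```

Call:
apply_moves(plan=[[0.2, 0, 0, 0, -2], [0.2, 0, 0, 0, -4], [0.2, 0, 0, 0, -6], [0.2, 0, 0, 0, -8], [0.2, 0, 0, 0, -10]])

```text
time_s: 3.83
ee_pos: [0.6569, 0.0427, 0.1265]
tcp_rot: [0.155, 0.988, -0.0, -0.0]
ft_force: [-1.4, 1.5, 0.6]
grip_width: 0.0099
grasp_force: 24.0
```

Call:
apply_moves(plan=[[0.2, 0, 0, 0, -2], [0.2, 0, 0, 0, -4], [0.2, 0, 0, 0, -6], [0.2, 0, 0, 0, -8], [0.2, 0, 0, 0, -10]])

```text
time_s: 4.25
ee_pos: [0.6568, 0.0423, 0.1265]
tcp_rot: [0.241, 0.971, -0.0, -0.0]
ft_force: [-0.7, -1.3, 1.2]
grip_width: 0.0099
grasp_force: 24.0
```

Call:
apply_moves(plan=[[0.2, 0, 0, 0, -3.5], [0.2, 0, 0, 0, -7], [0.2, 0, 0, 0, -10.5], [0.2, 0, 0, 0, -13.5], [0.2, 0, 0, 0, -15]])

```text
time_s: 4.67
ee_pos: [0.6564, 0.0419, 0.1265]
tcp_rot: [0.366, 0.931, -0.001, -0.0]
ft_force: [-2.9, -1.3, 2.1]
grip_width: 0.0101
grasp_force: 24.0
```

Call:
apply_moves(plan=[[0.2, 0, 0, 0, 0], [0.2, 0, 0, 0, 0], [0.2, 0, 0, 0, 0]])

```text
time_s: 4.92
ee_pos: [0.6565, 0.0419, 0.1265]
tcp_rot: [0.365, 0.931, -0.001, -0.0]
ft_force: [-4.0, -3.7, 2.6]
grip_width: 0.0099
grasp_force: 24.0
```

```bash
python3 - <<'E'
from h import *
f=lambda i:cv2.convertScaleAbs(cv2.resize(i,None,fx=6,fy=6,interpolation=cv2.INTER_CUBIC),alpha=2.2,beta=15)
a=np.mean([eyes.get_image("scene")[:,:,::-1] for _ in range(4)],0).astype(np.uint8); cv2.imwrite("pics/s4.png",a)
cv2.imwrite("pics/c4.png",f(a[165:260,205:330]))
s=sensors.state();q=s["tcp_rot"];print(s["ee_pos"],90-2*np.degrees(np.arctan2(q[0],q[1])),s["ft_force"],s["grasp_force"])
A=np.array([.657,.0427,.022]);
M=np.array([.442,-.0023,.022]);u=(M-A)/np.linalg.norm(M-A)
print((proj("scene",[A,A+.082*u])-[205,165]+.5)*6-.5)
E
```

```text
[0.6565 0.0419 0.1265] 47.23793314678288 [-3.5331 -4.1401  2.5782] 23.988622076826687
[[521.8691 391.1909]
 [362.9085 314.6618]]
```

View pics/c4.png

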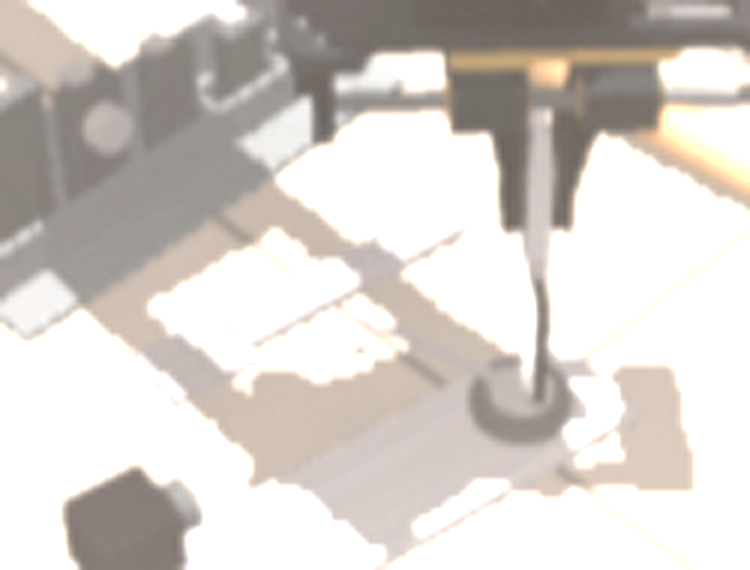

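This shows the mirror held at an angle, with its hub at (521,398), where the model projects it, and the stud at (107,127). The needle is washed out, so I'll take a crop with better contrast.

```bash
python3 - <<'E'
from h import *
a=cv2.imread("pics/s4.png"); c=a[205:240,250:305]
g=cv2.resize(c,None,fx=14,fy=14,interpolation=cv2.INTER_CUBIC)
g=cv2.normalize(g,None,0,255,cv2.NORM_MINMAX)
cv2.imwrite("pics/c5.png",g)
A=np.array([.657,.0427,.022]);
M=np.array([.442,-.0023,.022]);u=(M-A)/np.linalg.norm(M-A)
print((proj("scene",[A,A+.082*u])-[250,205]+.5)*14-.5, (proj("scene",[A,A+.082*u])))
E
```

```text
[[588.3613 353.4454]
 [217.4532 174.8776]] [[291.5615 229.7818]
 [265.0681 217.027 ]]
```

View pics/c5.png

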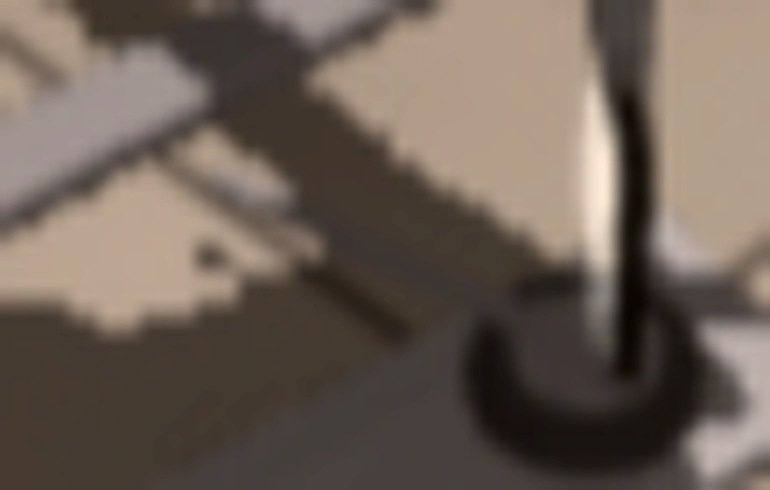

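The needle runs from the hub at (588,360), through the shaded part at about (400,257), to a sunlit tip near (200,168). That nearly matches the predicted line. I'll fit it numerically.

```bash
python3 - <<'E'
from h import *
a=cv2.imread("pics/s4.png").astype(float)
A=np.array([.657,.0427,.022]); M=np.array([.442,-.0023,.022]);u=(M-A)/np.linalg.norm(M-A)
nb=(a[:,:,0]-a[:,:,2])/a.sum(2)   # blueness
P=[]
for x in range(264,285):
    s=(x-265.07)/26.49; yc=217.03+s*12.755
    ys=np.arange(int(yc)-3,int(yc)+4); col=nb[ys,x]; w=np.clip(col-np.median(np.r_[col[:2],col[-2:]])-.02,0,None)
    if w.sum()>.05: P.append((x,(w*ys).sum()/w.sum(),yc,w.sum()))
P=np.array(P); print(P)
W=np.array([onz("scene",p[:2],.022) for p in P])[:,:2].astype(np.float32)
vx,vy,x0,y0=cv2.fitLine(W,cv2.DIST_HUBER,0,.0005,.01).ravel()
d=np.array([vx,vy]); d*=-np.sign(vx); print("dir az",np.degrees(np.arctan2(d[1],d[0])),"target",np.degrees(np.arctan2(u[1],u[0])))
for nm,Q in(("axis",A),("marker",M)):
    r=Q[:2]-[x0,y0]; print(nm,"offset left of needle line mm",1000*(d[0]*r[1]-d[1]*r[0]))
m=W.mean(0); e=m-A[:2]; print("az axis->mean",np.degrees(np.arctan2(e[1],e[0])))
# stud again in this image
r=a[170:205,212:236]; g=r.sum(2); ys,xs=np.where((g>np.percentile(g,80)))
print(sensors.state()["time_s"])
E
```

```text
[]Traceback (most recent call last):
  File "<stdin>", line 11, in <module>
IndexError: too many indices for array: array is 1-dimensional, but 2 were indexed
```

```bash
python3 - <<'E'
from h import *
a=cv2.imread("pics/s4.png").astype(float)
A=np.array([.657,.0427,.022]); M=np.array([.442,-.0023,.022])
nb=cv2.GaussianBlur(a,(0,0),.5); nb=nb[:,:,0]/nb[:,:,2]
P=[]
for x in range(265,285):
    yc=217.03+(x-265.07)/26.49*12.755; ys=np.arange(round(yc)-3,round(yc)+4); c=nb[ys,x]
    w=np.clip(c-(c.min()+.5*np.ptp(c)),0,None); P.append((x,(w*ys).sum()/w.sum(),yc,np.ptp(c)))
    print(x,ys[0],c.round(2))
P=np.array(P); print(P[:,1]-P[:,2])
W=np.array([onz("scene",p[:2],.022) for p in P])[:,:2].astype(np.float32)
vx,vy,x0,y0=cv2.fitLine(W,cv2.DIST_HUBER,0,.0005,.01).ravel()
d=np.array([vx,vy])*-np.sign(vx); az=lambda v:np.degrees(np.arctan2(v[1],v[0]))
print("needle az",az(d),"target",az(M-A),"axis->needle mean",az(W.mean(0)-A[:2]))
for nm,Q in(("axis",A),("marker",M)):
    r=Q[:2]-[x0,y0]; print(nm,"offset left of needle mm",1000*(d[0]*r[1]-d[1]*r[0]))
E
```

```text
265 214 [0.85 0.85 0.86 0.89 0.9  0.86 0.85]
266 214 [0.85 0.84 0.86 0.89 0.92 0.88 0.85]
267 215 [0.85 0.85 0.89 0.92 0.9  0.86 0.85]
268 215 [0.85 0.86 0.88 0.91 0.9  0.87 0.85]
269 216 [0.85 0.86 0.9  0.91 0.88 0.86 0.85]
270 216 [0.85 0.87 0.9  0.91 0.89 0.86 0.85]
271 217 [0.86 0.88 0.9  0.9  0.87 0.86 0.85]
272 217 [0.85 0.86 0.88 0.91 0.89 0.86 0.85]
273 218 [0.86 0.87 0.89 0.91 0.89 0.87 0.87]
274 218 [0.85 0.86 0.88 0.91 0.91 0.88 0.87]
275 219 [0.86 0.87 0.9  0.91 0.89 0.87 0.86]
276 219 [0.86 0.86 0.88 0.91 0.9  0.88 0.87]
277 220 [0.85 0.87 0.9  0.91 0.9  0.87 0.86]
278 220 [0.86 0.87 0.88 0.91 0.9  0.88 0.86]
279 221 [0.86 0.87 0.9  0.91 0.88 0.86 0.86]
280 221 [0.86 0.87 0.89 0.91 0.9  0.87 0.86]
281 222 [0.86 0.88 0.9  0.91 0.89 0.88 0.91]
282 222 [0.86 0.87 0.89 0.91 0.9  0.9  0.92]
283 223 [0.86 0.88 0.91 0.91 0.92 0.92 0.93]
284 223 [0.86 0.87 0.89 0.91 0.92 0.91 0.91]
[ 0.5832  0.2948  0.2622  0.0552 -0.2351 -0.4143 -0.3788 -0.3066 -0.0311
  0.1327 -0.0001  0.1094  0.1965  0.1634 -0.1444 -0.0486  0.9891  1.3522
  1.6957  1.1806]
needle az -171.15126 target -168.17851165939277 axis->needle mean -167.25940602151613
axis offset left of needle mm -2.8843652236412374
marker offset left of needle mm 8.507329694633636
```

```bash
python3 - <<'E'
from h import *
ims=np.mean([eyes.get_image("scene")[:,:,::-1] for _ in range(8)],0)
a=cv2.GaussianBlur(ims,(0,0),.5); nb=a[:,:,0]/a[:,:,2]
az=lambda v:np.degrees(np.arctan2(v[1],v[0]))
P=[]
for x in range(265,281):
    yc=217.03+(x-265.07)/26.49*12.755; ys=np.arange(round(yc-.2)-3,round(yc-.2)+4); c=nb[ys,x]
    w=np.clip(c-(c.min()+.3*np.ptp(c)),0,None); P.append((x,(w*ys).sum()/w.sum()))
P=np.array(P); k=np.polyfit(P[:,0],P[:,1],1); print("resid",(P[:,1]-np.polyval(k,P[:,0])).round(2))
e=[onz("scene",(x,np.polyval(k,x)),.022)[:2] for x in(266,273,280)]
print("needle dir",az(e[0]-e[2]),e)
for A in([.657,.0427],[.655,.0435],[.6578,.0423]): print(A,"axis->mid,tip",az(e[1]-A),az(e[0]-A),"marker az",az(np.array([.442,-.0023])-A))
# stud blobs
t=cv2.imread("pics/top0.png").astype(float); s0=cv2.imread("pics/scene0.png").astype(float)
for n,im,(cx,cy) in(("scene",s0,(223,186)),("top",t,(261,237))):
    g=im[cy-6:cy+7,cx-6:cx+7].mean(2); print(n,g.astype(int))
for X in([.442,-.0023,.065],[.430,-.0028,.065]): print(proj("scene",X),proj("top",X))
E
```

```text
resid [ 0.41  0.3   0.02  0.   -0.15 -0.48 -0.52 -0.31  0.03  0.12  0.13  0.18
  0.17  0.03  0.11 -0.04]
needle dir -167.25100710195954 [array([0.5801, 0.0261]), array([0.6015, 0.031 ]), array([0.6225, 0.0357])]
[0.657, 0.0427] axis->mid,tip -168.0832974522153 -167.85077226458006 marker az -168.17851165939277
[0.655, 0.0435] axis->mid,tip -166.83617820030832 -166.95475368711215 marker az -167.86483428862564
[0.6578, 0.0423] axis->mid,tip -168.63866267676642 -168.25441880155338 marker az -168.32292266465515
scene [[ 72  69  63  58  54  55  53  54  57  60  59  54  52]
 [ 66  60  55  56  63  73  66  58  57  60  59  54  51]
 [ 57  54  56  73 100 106 100  82  65  61  60  55  51]
 [ 52  55  69 100 118 122 118 101  83  68  60  55  52]
 [ 52  59  84 110 119 119 108  91  81  72  68  56  51]
 [ 53  63  91 106 111 105  87  74  71  73  76  58  52]
 [ 53  62  85  96  99  86  73  70  70  71  69  56  52]
 [ 53  57  74  84  87  75  72  72  71  69  61  57  52]
 [ 53  54  63  73  78  73  72  72  73  71  65  59  53]
 [ 53  52  55  62  68  72  72  71  67  74  79  69  59]
 [ 52  51  51  52  57  63  62  6
[... 241 characters left out ...]
0  79]
 [ 81  78  83  81  83  79  78  79  82  81  82  83  78]
 [ 76  81  84  81  77  79  76  77  75  87  81  80  83]
 [ 75  81  80  67  82  83  91  83  78  66  70  79  78]
 [ 79  76  74  65  78  99 110  99  82  66  58  85  77]
 [ 73  65  60  63  78 102 113 106  85  63  55  74  70]
 [ 75  63  67  71  86  99 111 101  83  69  47  63  57]
 [ 79  77  53  55  67  80  78  69  63  47  28  42  68]
 [ 83  59  57  57  55  61  56  60  56  53  50  52  73]
 [ 79  47  60  57  49  53  47  54  54  56  60  62  48]
 [ 78  52  62  53  81 112 106 106  97  44  58  56  36]
 [ 78  56  63  59  78 125 115 120 114  62  61  57  44]]
[[223.6363 186.1793]] [[261.2865 235.8682]]
[[220.7593 184.2534]] [[261.4121 240.1306]]
```

The needle points at about -167.7°, against -168.1° for the marker. I'll turn the mirror by -0.2° and then hold still for more than 3 s.

Call:
apply_moves(plan=[[0.2, 0, 0, 0, -0.2], [0.2, 0, 0, 0, -0.2], [0.2, 0, 0, 0, -0.2], [0.2, 0, 0, 0, -0.2], [0.2, 0, 0, 0, -0.2]])

```text
time_s: 5.93
ee_pos: [0.6565, 0.0419, 0.1265]
tcp_rot: [0.366, 0.931, -0.001, -0.0]
ft_force: [-4.2, -3.8, 2.9]
grip_width: 0.0098
grasp_force: 24.0
```

Call:
apply_moves(plan=[[0.2, 0, 0, 0, 0], [0.2, 0, 0, 0, 0], [0.2, 0, 0, 0, 0], [0.2, 0, 0, 0, 0], [0.2, 0, 0, 0, 0]])

```text
time_s: 6.35
ee_pos: [0.6565, 0.0419, 0.1265]
tcp_rot: [0.366, 0.931, -0.001, -0.0]
ft_force: [-4.0, -3.9, 3.0]
grip_width: 0.01
grasp_force: 24.0
```

Call:
apply_moves(plan=[[0.2, 0, 0, 0, 0], [0.2, 0, 0, 0, 0], [0.2, 0, 0, 0, 0], [0.2, 0, 0, 0, 0], [0.2, 0, 0, 0, 0]])

```text
time_s: 6.77
ee_pos: [0.6565, 0.0419, 0.1265]
tcp_rot: [0.366, 0.931, -0.001, -0.0]
ft_force: [-4.1, -4.1, 2.4]
grip_width: 0.0101
grasp_force: 24.0
```

Call:
apply_moves(plan=[[0.2, 0, 0, 0, 0], [0.2, 0, 0, 0, 0], [0.2, 0, 0, 0, 0], [0.2, 0, 0, 0, 0], [0.2, 0, 0, 0, 0]])

```text
time_s: 7.18
ee_pos: [0.6565, 0.042, 0.1265]
tcp_rot: [0.366, 0.931, -0.001, -0.0]
ft_force: [-3.9, -3.3, 2.2]
grip_width: 0.0097
grasp_force: 24.0
```

Call:
apply_moves(plan=[[0.2, 0, 0, 0, 0], [0.2, 0, 0, 0, 0], [0.2, 0, 0, 0, 0], [0.2, 0, 0, 0, 0], [0.2, 0, 0, 0, 0]])

```text
time_s: 7.6
ee_pos: [0.6565, 0.0419, 0.1265]
tcp_rot: [0.366, 0.931, -0.001, -0.0]
ft_force: [-3.6, -4.3, 2.7]
grip_width: 0.0099
grasp_force: 24.0
```

Call:
apply_moves(plan=[[0.2, 0, 0, 0, 0], [0.2, 0, 0, 0, 0], [0.2, 0, 0, 0, 0], [0.2, 0, 0, 0, 0], [0.2, 0, 0, 0, 0]])

```text
time_s: 8.02
ee_pos: [0.6565, 0.042, 0.1265]
tcp_rot: [0.366, 0.931, -0.001, -0.0]
ft_force: [-4.8, -3.4, 2.1]
grip_width: 0.0099
grasp_force: 24.0
```

Call:
apply_moves(plan=[[0.2, 0, 0, 0, 0], [0.2, 0, 0, 0, 0], [0.2, 0, 0, 0, 0], [0.2, 0, 0, 0, 0], [0.2, 0, 0, 0, 0]])

```text
time_s: 8.43
ee_pos: [0.6565, 0.042, 0.1265]
tcp_rot: [0.366, 0.931, -0.001, -0.0]
ft_force: [-3.6, -3.6, 2.1]
grip_width: 0.01
grasp_force: 24.0
```

Call:
apply_moves(plan=[[0.2, 0, 0, 0, 0], [0.2, 0, 0, 0, 0], [0.2, 0, 0, 0, 0], [0.2, 0, 0, 0, 0], [0.2, 0, 0, 0, 0]])

```text
time_s: 8.85
ee_pos: [0.6565, 0.042, 0.1265]
tcp_rot: [0.366, 0.931, -0.001, -0.0]
ft_force: [-4.3, -4.5, 3.9]
grip_width: 0.01
grasp_force: 24.0
```

Call:
apply_moves(plan=[[0.2, 0, 0, 0, 0], [0.2, 0, 0, 0, 0], [0.2, 0, 0, 0, 0], [0.2, 0, 0, 0, 0], [0.2, 0, 0, 0, 0]])

```text
time_s: 9.27
ee_pos: [0.6565, 0.042, 0.1265]
tcp_rot: [0.366, 0.931, -0.001, -0.0]
ft_force: [-3.9, -3.6, 2.9]
grip_width: 0.0098
grasp_force: 24.0
```

Call:
apply_moves(plan=[[0.2, 0, 0, 0, 0], [0.2, 0, 0, 0, 0], [0.2, 0, 0, 0, 0], [0.2, 0, 0, 0, 0], [0.2, 0, 0, 0, 0]])

```text
time_s: 9.68
ee_pos: [0.6565, 0.0419, 0.1265]
tcp_rot: [0.366, 0.931, -0.001, -0.0]
ft_force: [-4.0, -3.9, 2.9]
grip_width: 0.0098
grasp_force: 24.0
```

The mirror has been held still for more than 3.5 s with 24 N on the pads, so I'm handing the job in.

```bash
python3 -c "
from station import workorder
print(workorder.finish_job())"
```

```text
the job is handed in; nothing more can be done
None
```

I turned the mirror about 35° clockwise so the needle points at the stud (within about 0.5° by my measurements), held it still for more than 3.5 s at 24 N, and handed the job in while still gripping it; the hand-in gave no verdict.

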